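# Mark the third gap of the weight rack and push the large check weight into it

### The arm

A 7-joint arm with a two-finger parallel gripper is mounted at the origin on a cart in front of the work surface, level with it; the furniture and walls round the work are solid. World frame = base frame: x ahead of the robot, y to its left, z up, the work surface at z = 0. Lengths are in m, angles in rad, forces in N, time in s.
With the tool pointing down it reaches from about 0.35 to 0.9 m from the base axis. Payload 7.2 kg.
Tool frame: the origin (TCP) lies on the centre line of the jaws, within the pads' length; the fingertips stand 17 mm ahead of it and the grasp point (between the pads) lies 2 mm behind it; z points along the fingers, x is the direction in which the jaws open and shut, and the axes are right-handed (so a half turn about z gives the same grasp; the last joint's range is limited). The gripper opens to 85 mm and grips with 20 to 120 N. Pads are 22 mm wide; open, the fingers measure 114 mm over their backs; the gripper's body (76 mm by 85 mm) begins 54 mm behind the grasp point. The pads swing forward as they close: fully open they stand 13 mm farther back than shut.
Start: joints at [1.06, 0.411, -0.013, 1.596, 0.006, 1.134, -0.082], TCP at [0.268, -0.565, 0.248] pointing down, gripper open.
Joint ranges: [-2.95, 2.95], [-0.29, 1.99], [-1.47, 1.44], [0.14, 2.54], [-1.03, 4.17], [0.13, 1.85], [-2.86, 2.86]. Speed limits (rad/s): [2.39, 2.39, 3.01, 3.01, 3.14, 3.14, 3.14].

### API

Orientations are given as a rotation vector (axis times angle).
In Python, from plant import readout, optics, order, spotter gives the robot as it stands.
- The arm moves only by the shell command python3 -m jog 'ROWS' [FORCE]. ROWS is JSON, a list of rows, each an object of numbers: "x", "y", "z": the shift along the tool's x, y, z in cm; "rx", "ry", "rz": the turn, a rotation vector about the tool's x, y, z in rad; "claw": the closure, from 0 (fully open) to 1 (shut). A call has 1 to 12 rows; each row is the pose to reach, as a shift and turn from the pose commanded when the call began, along the tool's axes at that moment; what a row does not reach only later rows make up. A row lasts 1/10 s, in which the tool goes at most 50 mm and 8.59 degrees, less where a joint would pass 70% of its speed; a pose out of reach is approached as far as the arm can. A call with a gripper value outside its range is refused whole. The fingers move at their own pace and stop on an object; FORCE is the grip in N (left out, the last holds). Time passes only in rows, so rows that repeat a pose let the fingers close. It gives the time, the measured TCP pose, the force and the opening at its end, in the units of the state.
- readout.get_obs(): the state, without advancing time (a new reading comes with each control period).
- optics.camera(name): name is "side" or "top"; returns the picture (384x512x3 uint8, red, green, blue); there is no depth.
- optics.camera_params(name): a dict with "intrinsics" (3x3 intrinsics, pixels), "origin" and "attitude" of the camera in the world. Camera axes: x right, y down, z forward; pixel columns grow to the right and rows downward; lengths in m; the calibration is good to about 2 mm. A picture is of the moment at which its call begins. camera_params takes no time and is no camera call.
- order.hand_in(): hands the job in, once; it reports no verdict.
Trained networks look in the newest picture that a camera, given by its name, has taken for a name from the list of things; names that differ only in an ending like _2 or _b are one class to them, and where a whole thing is asked for, a point or a joint stands for the part that bears it (a point fixed in the world has none). Each returns a list of dicts, best first, with "p" (0 to 1); they miss things now and then, are a little off and sometimes report something else, mostly with a low value. They report only what shows in the picture. A call takes as long as a camera call. They do not tell look-alikes from the thing itself.
- spotter.regions_of(camera, query): "region" (384x512 bool, what is visible of it).
- spotter.tip_of(camera, query): "at" ([x, y, z] in m, in the coordinates of the camera as it stood for that picture, good to about 4 mm: a listed point, or the origin of a listed thing).
The state is a dict: "t": time; "joint_pos": joint angles; "joint_velocities": joint speeds; "joint_efforts": joint torques, N m; "ee_pos": TCP position; "tool_rot": TCP orientation; "contact_force": force on the tool from outside, world axes, zero at the start; "moment": the same for the moment, N m; "grip_width": finger opening in m.
Only numpy, scipy, OpenCV 4.12 (cv2) and the standard library are available. Lean on these libraries where they do the work, as an engineer would, in place of code of your own. Each camera call takes 0.05 s, during which the arm holds its last target.

### The job

Using only pushes of the fingertips, run the black pointer along its rail from the left, counting the gaps of the grey weight rack, until it points at the middle of the third gap from the left (as seen from the robot, facing the rack's open side). Then push the largest brass check weight, standing upright on the worktop, into that third gap until it touches the back wall. Do not lift the weight or tip it over, leave the pointer at the third gap, and leave the two smaller brass weights in the rack where they are.

Things in the scene. Friction and masses are not known exactly. Their poses are not given: they have to be found in the camera images.
- rack: Grey rack fixed to the worktop: a row of 6 gaps, open to the robot and above, no floor. Origin at z = 0, mid-row, at the dividers' front tips; x points into the gaps, y left along the row. Gaps 37 mm wide, dividers 5 mm thick, 34 mm high, round noses; gap centres from the left at y = +105, +63, +21, -21, -63, -105 mm. Back wall: front face at x = 24 mm, 46 mm high. The rack ends at x = 60 mm.
- rail_mid (a point): Middle of the axis of the round steel rail behind the rack's back wall: at x = 48, y = 0, z = 49 mm in the rack's frame. The rail is 10 mm thick and runs along the rack's y; collars at both ends (beyond y = +126 and -126 mm) reach up to z = 57 mm.
- pointer (a joint): Position in m of the black pointer on the rail: 0 at the left end, where it points at the middle of the first gap, growing to the right (rack's -y) by 0.042 per gap, to 0.210 at the sixth. It slides stiffly (about 1.5 N) and stays where it is left; it cannot turn or be lifted.
- pointer_mid (a point): Centre of the pointer's block: 22 mm (rack x) by 18 mm (along the rail) by 30 mm high, from z = 48 to 78 mm above the worktop, at x = 48 mm in the rack's frame. A thin tongue on its front reaches over the back wall towards the gaps. Its flat left and right sides can be pushed above the rail collars.
- weight_0: The largest brass check weight: round, 30 mm diameter, 40 mm high with a knob on top, about 200 g. Origin at the centre of its underside. It stands loose on the worktop, its centre 92 to 120 mm before the dividers' front tips. Pushed home in a gap its centre is at x = 9 mm in the rack's frame, so its front stands 6 mm out of the gap.
- weight_1: A smaller brass check weight, 24 mm diameter, 32 mm high, standing loose in the first or the fifth gap from the left. Origin at the centre of its underside. To be left alone.
- weight_2: The smallest brass check weight, 19 mm diameter, 26 mm high, standing loose in the other one of the first and fifth gaps. Origin at the centre of its underside. To be left alone.
Not all that is in view belongs to the job. What is shaped like the weight_0 but green or red is not meant.

How it is judged:
By the outcome, as a careful person would: the job done as asked, in the order asked, and still so for the second after the job is handed in, with the robot touching nothing.
It also fails if it takes over 72 s, if anything falls off the work surface, if the arm or the gripper's body presses on something with over 40 N, if the wrist force passes 120 N, or if a joint passes its speed limit or range.

## Working session

There is one attempt and no reset: what is moved stays moved. The work goes in short steps, Python scripts to look and compute and a shell command to move; the robot and the scene stay as the last step left them, time stands still between calls to the robot, and variables do not carry over. Pictures are saved under pics/ and viewed, and the job is handed in when it is done.

```bash
ls; mkdir -p pics; python3 - <<'E'
from plant import readout, optics, order, spotter
import cv2,numpy as np
o=readout.get_obs(); print({k:np.round(v,3) for k,v in o.items()})
for c in("side","top"):
    im=optics.camera(c); cv2.imwrite(f"pics/{c}0.png",im[:,:,::-1])
    p=optics.camera_params(c); print(c,p)
E
```

```text
pics
{'t': np.float64(0.0), 'joint_pos': array([ 1.06 ,  0.412, -0.013,  1.597,  0.006,  1.134, -0.082]), 'joint_velocities': array([ 0.002,  0.   , -0.001,  0.   ,  0.001, -0.001, -0.001]), 'joint_efforts': array([-0.0000e+00, -6.0062e+01,  6.8200e-01, -2.9941e+01,  1.4000e-02,
        1.1000e-02, -0.0000e+00]), 'ee_pos': array([ 0.268, -0.564,  0.247]), 'tool_rot': array([-2.654e+00,  1.679e+00,  2.000e-03]), 'contact_force': array([-0.493, -0.138, -0.251]), 'moment': array([-0.02 , -0.016, -0.02 ]), 'grip_width': np.float64(0.085)}
side {'intrinsics': array([[481.72381908,   0.        , 256.68359655],
       [  0.        , 481.72381908, 192.42434426],
       [  0.        ,   0.        ,   1.        ]]), 'origin': array([ 0.30858466, -0.92978254,  0.60601279]), 'attitude': array([-2.2096862 ,  0.4143475 , -0.20461704])}
top {'intrinsics': array([[413.0508807 ,   0.        , 256.25414534],
       [  0.        , 413.0508807 , 191.44969629],
       [  0.        ,   0.        ,   1.        ]]), 'origin': array([ 0.36421405, -0.33872094,  0.9226458 ]), 'attitude': array([-2.16528933,  2.05908307, -0.20701203])}
```

View pics/side0.png

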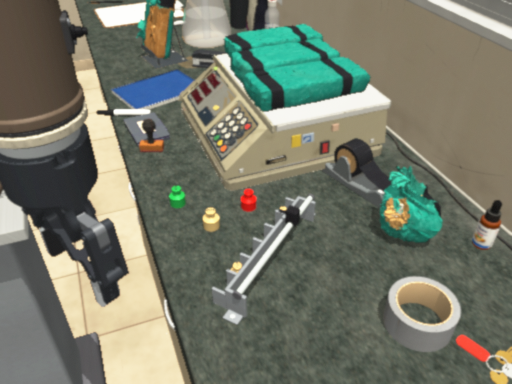

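View pics/top0.png

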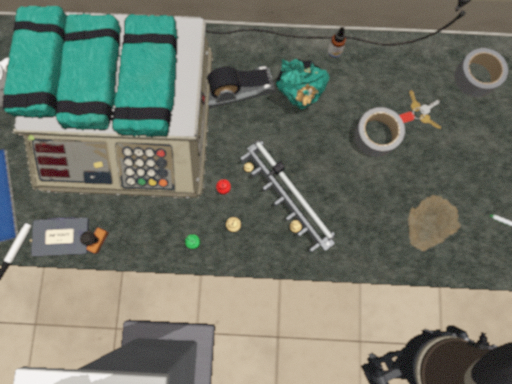

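```bash
cat > h.py <<'E'
import numpy as np,cv2
from scipy.spatial.transform import Rotation as R
from plant import readout, optics, order, spotter
P={c:optics.camera_params(c) for c in("side","top")}
def w(c,p): return R.from_rotvec(P[c]["attitude"]).apply(p)+P[c]["origin"]
def proj(c,X):
    q=R.from_rotvec(P[c]["attitude"]).inv().apply(np.atleast_2d(X)-P[c]["origin"]); u=q@P[c]["intrinsics"].T; return u[:,:2]/u[:,2:]
def ray(c,uv,z):
    K=P[c]["intrinsics"]; d=R.from_rotvec(P[c]["attitude"]).apply(np.linalg.inv(K)@[uv[0],uv[1],1]); o=P[c]["origin"]; return o+d*(z-o[2])/d[2]
def shot(c): return optics.camera(c)
def save(im,name,box=None,s=1):
    if box: im=im[box[1]:box[3],box[0]:box[2]]
    cv2.imwrite("pics/"+name,cv2.resize(im[:,:,::-1],None,fx=s,fy=s,interpolation=cv2.INTER_CUBIC))
E
python3 - <<'E'
from h import *
T=shot("top");S=shot("side")
save(T,"t1.png",(180,130,350,260),4.5);save(S,"s1.png",(150,170,330,330),4)
for c in("top","side"):
  for q in("rack","rail_mid","pointer_mid","weight_0","weight_1"):
    for d in spotter.tip_of(c,q)[:5]:
      X=w(c,np.array(d["at"])); print(c,q,round(d["p"],2),X.round(4),proj(c,X).round(0)[0])
E
```

```text
top rack 0.74 [ 0.5192 -0.3653  0.0034] [272. 206.]
top rail_mid 0.82 [ 0.5525 -0.4049  0.0466] [292. 189.]
top rail_mid 0.39 [ 0.5946 -0.3752  0.0641] [279. 167.]
top pointer_mid 0.64 [ 0.5947 -0.3756  0.065 ] [279. 167.]
top weight_0 0.69 [ 0.4779 -0.4191 -0.003 ] [295. 226.]
top weight_0 0.53 [ 0.474  -0.2835  0.0034] [234. 224.]
top weight_0 0.53 [ 0.6057 -0.3046  0.0047] [247. 168.]
top weight_0 0.46 [ 5.545e-01 -2.542e-01 -3.000e-04] [224. 189.]
top weight_0 0.45 [ 4.319e-01 -1.950e-01  4.000e-04] [194. 241.]
top weight_1 0.69 [ 0.4779 -0.4191 -0.003 ] [295. 226.]
top weight_1 0.53 [ 0.474  -0.2835  0.0034] [234. 224.]
top weight_1 0.53 [ 0.6057 -0.3046  0.0047] [247. 168.]
top weight_1 0.46 [ 5.545e-01 -2.542e-01 -3.000e-04] [224. 189.]
top weight_1 0.45 [ 4.319e-01 -1.950e-01  4.000e-04] [194. 241.]
side rack 0.82 [ 0.5207 -0.3681  0.0018] [252. 250.]
side rail_mid 0.61 [ 0.5532 -0.4031  0.0496] [278. 239.]
side pointer_mid 0.83 [ 0.595  -0.3712  0.0634] [293. 215.]
side weight_0 0.75 [ 0.5962 -0.3722  0.0612] [294. 216.]
side weight_0 0.59 [ 0.4296 -0.1901  0.001 ] [177. 202.]
side weight_0 0.54 [ 0.5555 -0.2473  0.0006] [246. 205.]
side weight_0 0.52 [ 0.4745 -0.2805 -0.0032] [212. 227.]
side weight_0 0.41 [ 4.797e-01 -4.210e-01 -4.000e-04] [240. 279.]
side weight_1 0.75 [ 0.5962 -0.3722  0.0612] [294. 216.]
side weight_1 0.59 [ 0.4296 -0.1901  0.001 ] [177. 202.]
side weight_1 0.54 [ 0.5555 -0.2473  0.0006] [246. 205.]
side weight_1 0.52 [ 0.4745 -0.2805 -0.0032] [212. 227.]
side weight_1 0.41 [ 4.797e-01 -4.210e-01 -4.000e-04] [240. 279.]
```

View pics/t1.png

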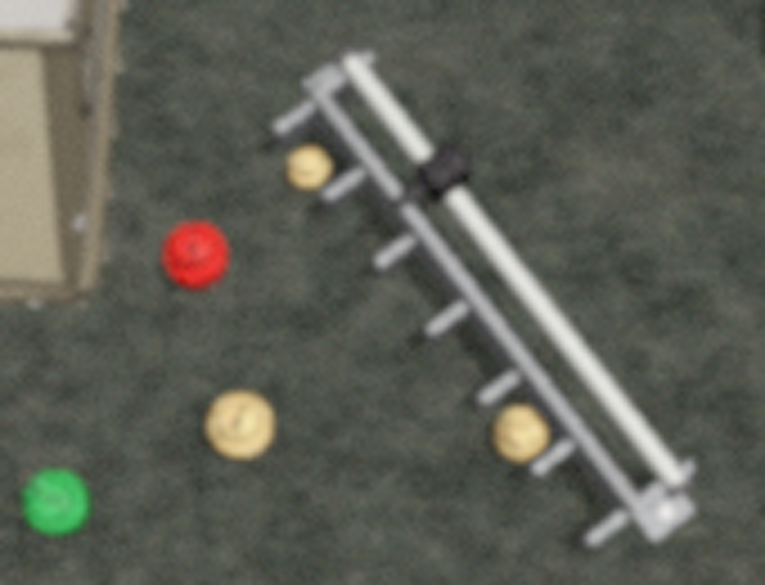

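View pics/s1.png

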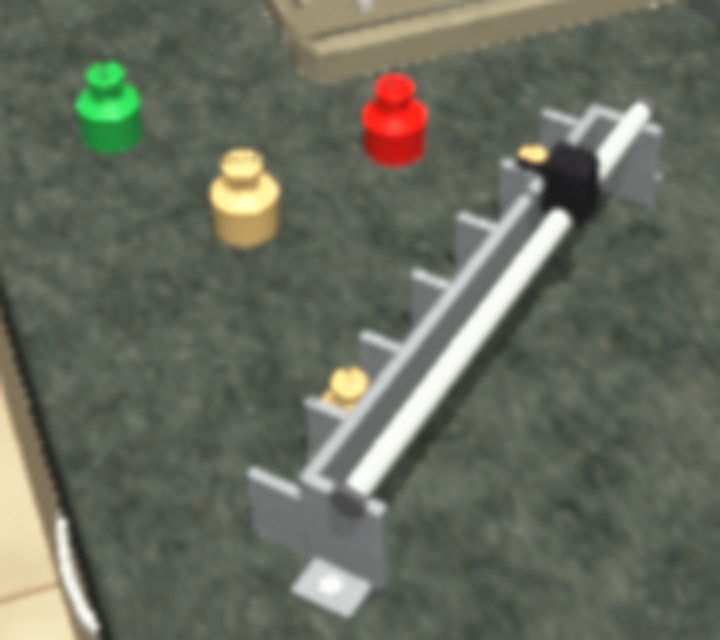

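```bash
cat > fit.py <<'E'
from h import *
from scipy.optimize import least_squares
# divider tips (front) top crop, z=.034
tt=np.array([[277,131],[327,198],[380,265],[431,332],[482,400],[536,471],[590,542]])/4.5+[180,130]
ss=np.array([[544,112],[503,163],[460,215],[415,272],[362,336],[308,402],[250,472]])/4+[150,170]
ys=np.arange(7)*-0.042+0.126
def rk(p,X): 
    c,s=np.cos(p[2]),np.sin(p[2]); X=np.atleast_2d(X); return np.c_[p[0]+c*X[:,0]-s*X[:,1],p[1]+s*X[:,0]+c*X[:,1],X[:,2]]
L=np.c_[np.zeros(7),ys,np.full(7,.034)]
if __name__=="__main__":
  f=lambda p:np.r_[(proj("top",rk(p,L))-tt).ravel(),(proj("side",rk(p,L))-ss).ravel()]
  r=least_squares(f,[.52,-.367,-.84],loss="soft_l1"); print(r.x,np.degrees(r.x[2]),f(r.x).reshape(-1,2).round(1).tolist())
  for nm,c in(("top",tt),("side",ss)):
    g=lambda p:(proj(nm,rk(p,L))-c).ravel(); q=least_squares(g,[.52,-.367,-.84]); print(nm,q.x)
  p=r.x
  def inv(X): 
    c,s=np.cos(p[2]),np.sin(p[2]); d=np.array(X[:2])-p[:2]; return np.array([c*d[0]+s*d[1],-s*d[0]+c*d[1]])
  for n,X in dict(railt=(.5525,-.4049),rails=(.5532,-.4031),pt=(.5947,-.3756),ps=(.595,-.3712),w0t=(.474,-.2835),w0s=(.4745,-.2805),red=(.555,-.251),green=(.431,-.1925),w2=(.6057,-.3046),w1=(.478,-.42)).items(): print(n,inv(X).round(4))
  print("pointer top (445,172):",inv(ray("top",np.array([445,168])/4.5+[180,130],.078)))
  print("w0",[inv(ray("top",np.array([241,424])/4.5+[180,130],.04)),inv(ray("top",np.array([243,425])/4.5+[180,130],.03))])
  L2=np.array([[24,126,46],[24,-126,46],[48,126,54],[48,-126,54]])/1000
  print(proj("top",rk(p,L2)).round(1),((proj("top",rk(p,L2))-[180,130])*4.5).round(0).tolist())
E
python3 fit.py
```

```text
[ 0.52097411 -0.37256807 -0.88239668] -50.557605678423904 [[0.1, -0.4], [0.2, -0.7], [-0.2, -0.7], [-0.1, -0.4], [0.3, -0.2], [0.2, -0.4], [0.2, -0.4], [-0.2, -0.1], [-0.2, -0.2], [-0.4, 0.2], [-0.9, 0.4], [-0.2, -0.2], [-0.3, -0.1], [-0.3, 0.3]]
top [ 0.5199829  -0.37238791 -0.88216776]
side [ 0.52159033 -0.37261191 -0.88282935]
railt [0.045  0.0038]
rails [0.0441 0.0055]
pt [0.0492 0.055 ]
ps [0.046 0.058]
w0t [-0.0986  0.0203]
w0s [-0.1006  0.0226]
red [-0.0723  0.1035]
green [-0.1962  0.0449]
w2 [0.0013 0.1086]
w1 [ 0.0093 -0.0633]
pointer top (445,172): [0.04570824 0.05264914]
w0 [array([-0.10094831,  0.01698041]), array([-0.10017698,  0.01733379])]
[[250.2 150.9]
 [321.  242.9]
 [259.  143.6]
 [330.6 235.8]] [[316.0, 94.0], [635.0, 508.0], [355.0, 61.0], [678.0, 476.0]]
```

```bash
cat >> h.py <<'E'
RK=np.array([0.5207,-0.3725,-0.8824])
def r2w(x,y,z):
    c,s=np.cos(RK[2]),np.sin(RK[2]); return np.array([RK[0]+c*x-s*y,RK[1]+s*x+c*y,z])
def w2r(X):
    c,s=np.cos(RK[2]),np.sin(RK[2]); d=np.array(X[:2])-RK[:2]; return np.array([c*d[0]+s*d[1],-s*d[0]+c*d[1],X[2]])
def state():
    o=readout.get_obs(); Rt=R.from_rotvec(o["tool_rot"]); return o,Rt
def goal(x,y,z):
    "rack-frame TCP goal -> tool shift cm and turn to rack-aligned"
    o,Rt=state(); d=r2w(x,y,z)-o["ee_pos"]
    Rg=R.from_matrix(np.array([[-np.sin(RK[2]),np.cos(RK[2]),0],[np.cos(RK[2]),np.sin(RK[2]),0],[0,0,-1]]).T)
    print("t",o["t"].round(2),"rack tcp mm",(w2r(o["ee_pos"])*1000).round(1),"F",o["contact_force"].round(1),"grip",o["grip_width"].round(4),"shift cm",(Rt.inv().apply(d)*100).round(2),"turn",(Rt.inv()*Rg).as_rotvec().round(3))
E
python3 -c "
from h import *
goal(.048,.092,.2)"
```

```text
Traceback (most recent call last):
  File "h.py", line 25, in goal
    print("t",o["t"].round(2),"rack tcp mm",(w2r(o["ee_pos"])*1000).round(1),"F",o["contact_force"].round(1),"grip",o["grip_width"].round(4),"shift cm",(Rt.inv().apply(d)*100).round(2),"turn",(Rt.inv()*Rg).as_rotvec().round(3))
              ^^^^^^^^^^^^
AttributeError: 'float' object has no attribute 'round'
```

```bash
sed -i 's/o\["t"\].round(2)/round(float(o["t"]),2)/; s/o\["grip_width"\].round(4)/round(float(o["grip_width"]),4)/' h.py
python3 -c "
from h import *
goal(.048,.092,.2)"
```

```text
t 0.7 rack tcp mm [ -12.2 -317.4  248.3] F [-0.3  0.8  0.1] grip 0.0856 shift cm [ -4.11 -41.18   4.83] turn [ 0.    -0.    -1.816]
```

```bash
python3 -m jog '[{"x":-4.1,"y":-41.2,"z":2,"rz":-1.816,"claw":1},{"x":-4.1,"y":-41.2,"z":2,"rz":-1.816,"claw":1},{"x":-4.1,"y":-41.2,"z":2,"rz":-1.816,"claw":1},{"x":-4.1,"y":-41.2,"z":2,"rz":-1.816,"claw":1},{"x":-4.1,"y":-41.2,"z":2,"rz":-1.816,"claw":1},{"x":-4.1,"y":-41.2,"z":2,"rz":-1.816,"claw":1},{"x":-4.1,"y":-41.2,"z":2,"rz":-1.816,"claw":1},{"x":-4.1,"y":-41.2,"z":2,"rz":-1.816,"claw":1},{"x":-4.1,"y":-41.2,"z":2,"rz":-1.816,"claw":1},{"x":-4.1,"y":-41.2,"z":2,"rz":-1.816,"claw":1},{"x":-4.1,"y":-41.2,"z":2,"rz":-1.816,"claw":1},{"x":-4.1,"y":-41.2,"z":2,"rz":-1.816,"claw":1}]' 30
python3 -c "
from h import *
goal(.048,.092,.13)"
```

```text
t 0.7 rack tcp mm [ -12.2 -317.4  248.3] F [-0.3  0.8  0.1] grip 0.0856 shift cm [ -4.11 -41.18  11.83] turn [ 0.    -0.    -1.816]schema error: expected keys x, y, z, rx, ry, rz, claw
```

```bash
python3 -m jog '[{"x":-4.1,"y":-41.2,"z":2,"rx":0,"ry":0,"rz":-1.816,"claw":1},{"x":-4.1,"y":-41.2,"z":2,"rx":0,"ry":0,"rz":-1.816,"claw":1},{"x":-4.1,"y":-41.2,"z":2,"rx":0,"ry":0,"rz":-1.816,"claw":1},{"x":-4.1,"y":-41.2,"z":2,"rx":0,"ry":0,"rz":-1.816,"claw":1},{"x":-4.1,"y":-41.2,"z":2,"rx":0,"ry":0,"rz":-1.816,"claw":1},{"x":-4.1,"y":-41.2,"z":2,"rx":0,"ry":0,"rz":-1.816,"claw":1},{"x":-4.1,"y":-41.2,"z":2,"rx":0,"ry":0,"rz":-1.816,"claw":1},{"x":-4.1,"y":-41.2,"z":2,"rx":0,"ry":0,"rz":-1.816,"claw":1},{"x":-4.1,"y":-41.2,"z":2,"rx":0,"ry":0,"rz":-1.816,"claw":1},{"x":-4.1,"y":-41.2,"z":2,"rx":0,"ry":0,"rz":-1.816,"claw":1},{"x":-4.1,"y":-41.2,"z":2,"rx":0,"ry":0,"rz":-1.816,"claw":1},{"x":-4.1,"y":-41.2,"z":2,"rx":0,"ry":0,"rz":-1.816,"claw":1}]' 30
python3 -c "
from h import *
goal(.048,.092,.13)"
```

```text
t: 1.9
ee_pos: [0.6226, -0.351, 0.228]
tool_rot: [-2.962, -1.045, 0.0]
contact_force: [-0.4, -0.6, -0.8]
grip_width: -0.0002
t 1.9 rack tcp mm [ 48.2  92.4 228. ] F [-0.4 -0.6 -0.8] grip -0.0002 shift cm [-0.04 -0.01  9.8 ] turn [-0.    0.   -0.01]
```

Aligned. Go down to TCP z ≈ 0.13, then check by picture.

```bash
python3 -m jog '[{"x":0,"y":0,"z":4,"rx":0,"ry":0,"rz":-0.01,"claw":1},{"x":0,"y":0,"z":8,"rx":0,"ry":0,"rz":-0.01,"claw":1},{"x":0,"y":0,"z":11.8,"rx":0,"ry":0,"rz":-0.01,"claw":1},{"x":0,"y":0,"z":11.8,"rx":0,"ry":0,"rz":-0.01,"claw":1}]'
python3 - <<'E'
from h import *
S=shot("side");T=shot("top")
save(S,"s2.png",(200,130,360,250),5);save(T,"t2.png",(180,110,350,237),4.5)
goal(.048,.092,.08)
X=r2w(.048,.092,.11-.017); print(((proj("side",X)-[200,130])*5).round(),((proj("top",X)-[180,110])*4.5).round())
E
```

```text
t: 2.3
ee_pos: [0.6189, -0.35, 0.1041]
tool_rot: [-2.954, -1.048, 0.011]
contact_force: [-0.7, 0.4, -0.3]
grip_width: 0.0003
t 2.4 rack tcp mm [ 48.2  92.2 110.5] F [-0.2 -0.6  0.7] grip 0.0001 shift cm [-0.02 -0.02  3.05] turn [-0.001  0.    -0.006]
[[516. 304.]] [[399. 182.]]
```

View pics/s2.png

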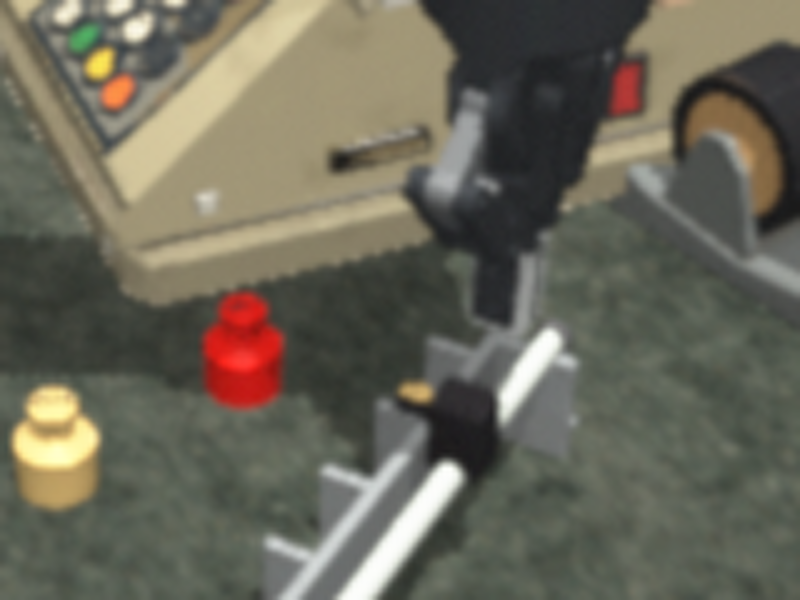

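View pics/t2.png

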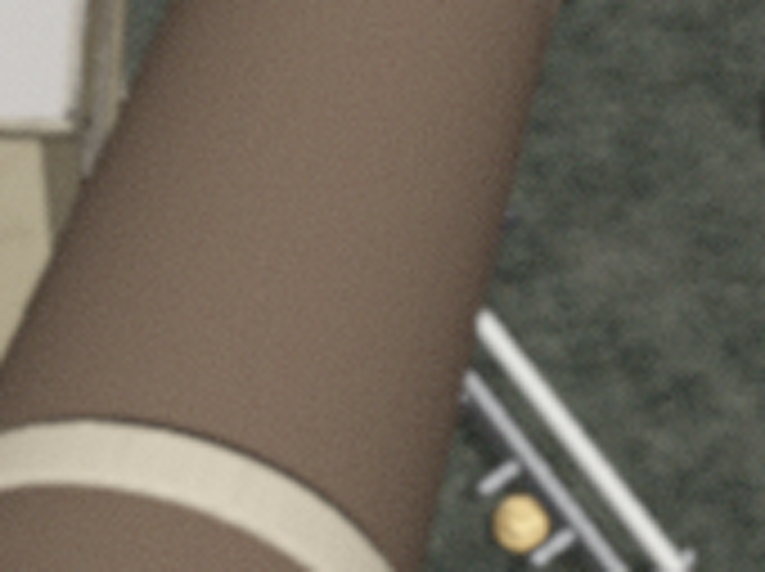

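```bash
python3 - <<'E'
from h import *
for z in(.093,.08):
  X=np.array([r2w(.048+a,.092+b,z) for a in(-.011,.011) for b in(-.0145,.0145)]); print(z,((proj("side",X)-[200,130])*5).round().tolist())
goal(.048,.092,.081)
E
```

```text
0.093 [[469.0, 317.0], [505.0, 272.0], [527.0, 337.0], [562.0, 291.0]]
0.08 [[467.0, 346.0], [503.0, 301.0], [525.0, 366.0], [560.0, 320.0]]
t 2.4 rack tcp mm [ 48.2  92.2 110.5] F [-0.2 -0.6  0.7] grip 0.0001 shift cm [-0.02 -0.02  2.95] turn [-0.001  0.    -0.006]
```

```bash
python3 -m jog '[{"x":0,"y":0,"z":1.5,"rx":0,"ry":0,"rz":-0.006,"claw":1},{"x":0,"y":0,"z":3,"rx":0,"ry":0,"rz":-0.006,"claw":1},{"x":0,"y":0,"z":3,"rx":0,"ry":0,"rz":-0.006,"claw":1},{"x":-0.5,"y":0,"z":3,"rx":0,"ry":0,"rz":-0.006,"claw":1},{"x":-1,"y":0,"z":3,"rx":0,"ry":0,"rz":-0.006,"claw":1},{"x":-1.5,"y":0,"z":3,"rx":0,"ry":0,"rz":-0.006,"claw":1},{"x":-2,"y":0,"z":3,"rx":0,"ry":0,"rz":-0.006,"claw":1},{"x":-2.5,"y":0,"z":3,"rx":0,"ry":0,"rz":-0.006,"claw":1},{"x":-3,"y":0,"z":3,"rx":0,"ry":0,"rz":-0.006,"claw":1},{"x":-3,"y":0,"z":3,"rx":0,"ry":0,"rz":-0.006,"claw":1}]'
python3 - <<'E'
from h import *
S=shot("side")
save(S,"s3.png",(200,150,360,270),5)
goal(.048,.05,.08)
E
```

```text
t: 3.4
ee_pos: [0.5984, -0.3712, 0.0805]
tool_rot: [2.958, 1.058, -0.001]
contact_force: [-0.5, -0.9, -0.1]
grip_width: 0.0001
t 3.45 rack tcp mm [48.  61.1 80.3] F [-0.2  0.1  0.4] grip -0.0001 shift cm [-1.11 -0.    0.03] turn [-0.     0.001 -0.001]
```

View pics/s3.png

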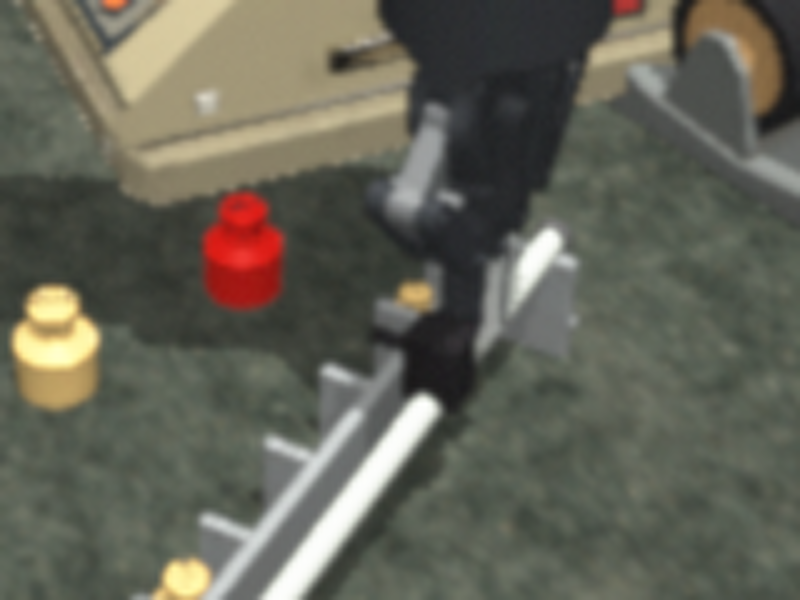

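```bash
cat >> h.py <<'E'
def box(im,cam,y,b,s,col):
    out=cv2.resize(im[b[1]:b[3],b[0]:b[2],::-1],None,fx=s,fy=s,interpolation=cv2.INTER_CUBIC)
    q=[(a,c,d) for a in(.037,.059) for c in(y-.009,y+.009) for d in(.048,.078)]
    u=((proj(cam,np.array([r2w(*v) for v in q]))-b[:2]+.5)*s).round().astype(int)
    for i in range(8):
        for j in range(i):
            if sum(x!=z for x,z in zip(q[i],q[j]))==1: cv2.line(out,tuple(map(int,u[i])),tuple(map(int,u[j])),col,1)
    return out
E
python3 - <<'E'
from h import *
S=cv2.imread("pics/side0.png")[:,:,::-1]; b=(255,180,325,240)
S2=shot("side")
A=[box(S,"side",.053,b,5.5,(0,255,0)),box(S,"side",.056,b,5.5,(0,255,0)),box(S2,"side",.038,b,5.5,(0,255,0)),box(S2,"side",.042,b,5.5,(0,255,0))]
cv2.imwrite("pics/b1.png",np.vstack([np.hstack(A[:2]),np.hstack(A[2:])]))
for d in spotter.tip_of("side","pointer_mid")[:2]: print(d["p"],w2r(w("side",np.array(d["at"]))))
E
```

```text
0.51 [0.04454279 0.0396086  0.06103768]
```

View pics/b1.png

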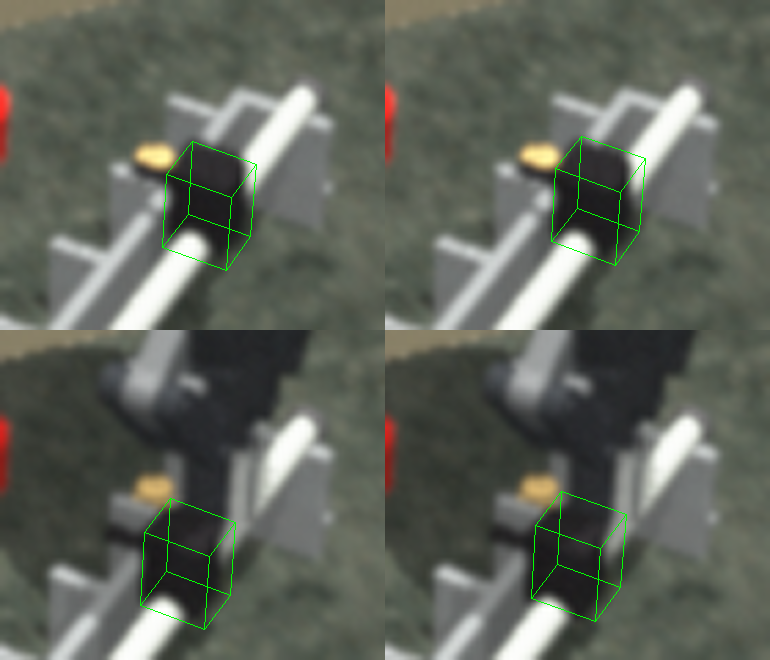

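```bash
python3 -m jog '[{"x":-0.5,"y":0,"z":0,"rx":0,"ry":0,"rz":0,"claw":1},{"x":-1,"y":0,"z":0,"rx":0,"ry":0,"rz":0,"claw":1},{"x":-1.4,"y":0,"z":0,"rx":0,"ry":0,"rz":0,"claw":1},{"x":-1.7,"y":0,"z":0,"rx":0,"ry":0,"rz":0,"claw":1},{"x":-1.7,"y":0,"z":0,"rx":0,"ry":0,"rz":0,"claw":1},{"x":-1.7,"y":0,"z":0,"rx":0,"ry":0,"rz":0,"claw":1}]'
python3 - <<'E'
from h import *
goal(.048,.05,.08)
S=shot("side"); b=(240,185,310,245)
cv2.imwrite("pics/b2.png",np.hstack([box(S,"side",y,b,5.5,(0,255,0)) for y in(.020,.024)]))
for d in spotter.tip_of("side","pointer_mid")[:2]: print(d["p"],w2r(w("side",np.array(d["at"]))))
E
```

```text
t: 4.15
ee_pos: [0.5858, -0.3816, 0.0804]
tool_rot: [2.957, 1.058, -0.001]
contact_force: [0.9, -0.2, -0.8]
grip_width: -0.0001
t 4.15 rack tcp mm [48.3 44.5 80.4] F [ 0.9 -0.2 -0.8] grip -0.0001 shift cm [ 0.55 -0.04  0.04] turn [ 0.001  0.001 -0.001]
0.72 [-0.00156746  0.00401474  0.0015649 ]
0.7 [0.04636356 0.02509138 0.06129304]
```

View pics/b2.png

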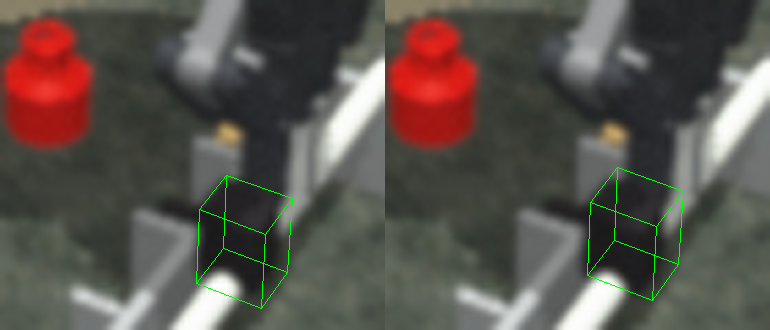

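```bash
python3 -m jog '[{"x":1,"y":0,"z":0,"rx":0,"ry":0,"rz":0,"claw":1},{"x":1,"y":0,"z":-4,"rx":0,"ry":0,"rz":0,"claw":1},{"x":1,"y":0,"z":-8,"rx":0,"ry":0,"rz":0,"claw":1},{"x":0,"y":-5,"z":-10,"rx":0,"ry":0,"rz":0,"claw":1},{"x":-1,"y":-10,"z":-10,"rx":0,"ry":0,"rz":0,"claw":1},{"x":-2,"y":-15,"z":-10,"rx":0,"ry":0,"rz":0,"claw":0.8},{"x":-2.7,"y":-20.3,"z":-10,"rx":0,"ry":0,"rz":0,"claw":0.8},{"x":-2.7,"y":-20.3,"z":-10,"rx":0,"ry":0,"rz":0,"claw":0.8},{"x":-2.7,"y":-20.3,"z":-10,"rx":0,"ry":0,"rz":0,"claw":0.8}]'
python3 - <<'E'
from h import *
goal(-.155,.0175,.18)
S=shot("side"); b=(240,185,310,245)
cv2.imwrite("pics/b3.png",np.hstack([box(S,"side",y,b,5.5,(0,255,0)) for y in(.021,.024)]))
for d in spotter.tip_of("side","pointer_mid")[:2]: print(d["p"],w2r(w("side",np.array(d["at"]))))
T=shot("top")
for d in spotter.tip_of("top","pointer_mid")[:2]: print(d["p"],w2r(w("top",np.array(d["at"]))))
b=(180,130,350,260)
cv2.imwrite("pics/b4.png",box(T,"top",.021,b,4.5,(0,255,0)))
save(S,"s4.png")
E
```

```text
t: 5.15
ee_pos: [0.436, -0.2401, 0.1811]
tool_rot: [2.955, 1.062, -0.0]
contact_force: [1.3, -0.6, -0.1]
grip_width: 0.0172
t 5.15 rack tcp mm [-156.    18.7  181.1] F [ 1.3 -0.6 -0.1] grip 0.0172 shift cm [-0.12  0.1   0.11] turn [0.001 0.    0.001]
0.77 [0.04603849 0.02259959 0.06148089]
0.59 [0.04792023 0.01842144 0.06585921]
```

View pics/b3.png

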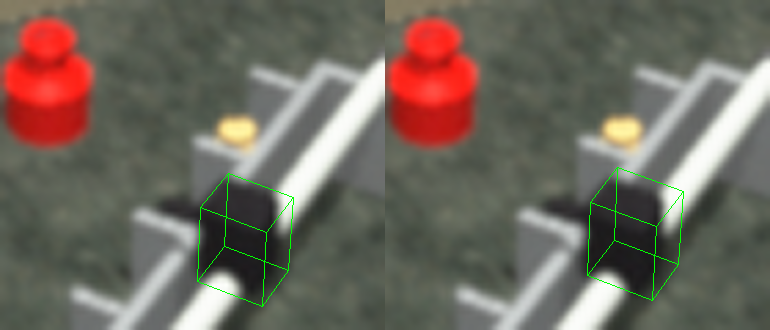

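View pics/b4.png

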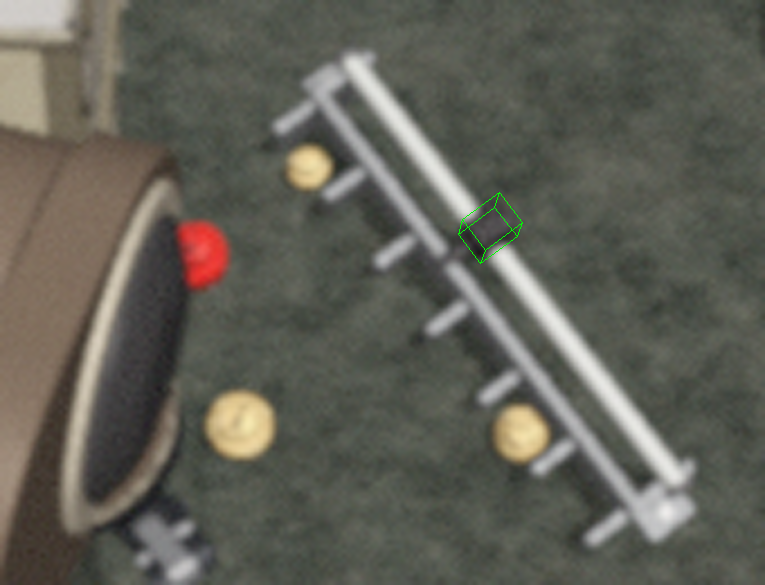

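View pics/s4.png

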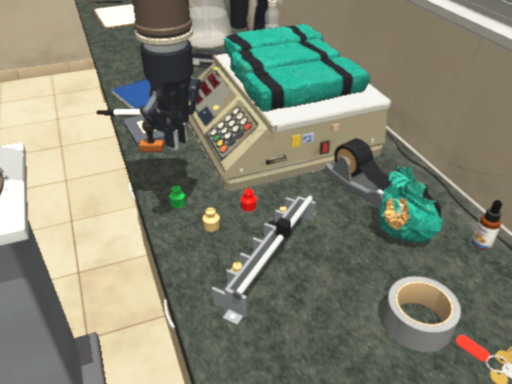

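```bash
python3 - <<'E'
from h import *
T=shot("top");S=shot("side")
b=(262,160,312,210);s=8
def draw(im,cam,b,ys,s):
    o=cv2.resize(im[b[1]:b[3],b[0]:b[2],::-1],None,fx=s,fy=s,interpolation=cv2.INTER_CUBIC)
    f=lambda X:tuple(int(v) for v in ((proj(cam,r2w(*X))[0]-b[:2]+.5)*s).round())
    for y,col in ys:
        for z in (.078,): cv2.line(o,f((.037,y-.009,z)),f((.059,y-.009,z)),col,1);cv2.line(o,f((.037,y+.009,z)),f((.059,y+.009,z)),col,1)
        cv2.line(o,f((.02,y,.05)),f((.037,y,.05)),col,1)
    for y in(.042,0.): cv2.line(o,f((0,y,.034)),f((.024,y,.034)),(255,255,0),1)
    cv2.line(o,f((.024,.1,.046)),f((.024,-.1,.046)),(255,0,255),1)
    return o
A=draw(T,"top",b,[(.021,(0,255,0)),(.026,(0,0,255))],s)
B=draw(S,"side",(260,195,310,245),[(.021,(0,255,0)),(.026,(0,0,255))],s)
cv2.imwrite("pics/b5.png",np.hstack([A,B]))
A=draw(T,"top",b,[],s)
B=draw(S,"side",(260,195,310,245),[],s)
cv2.imwrite("pics/b6.png",np.hstack([A,B]))
E
```

```text
(no output)
```

View pics/b5.png

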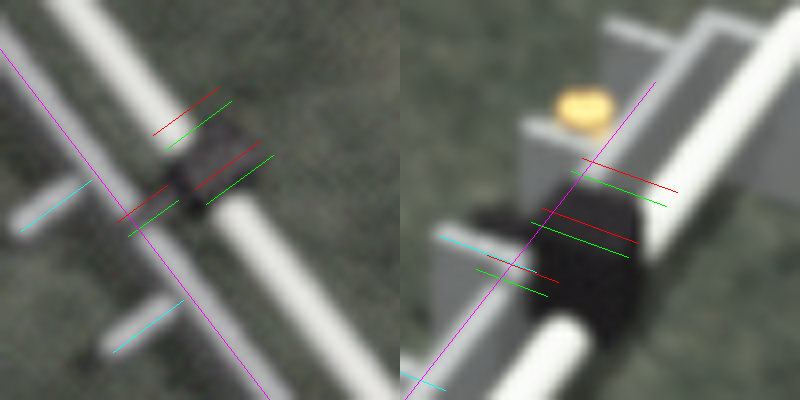

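View pics/b6.png

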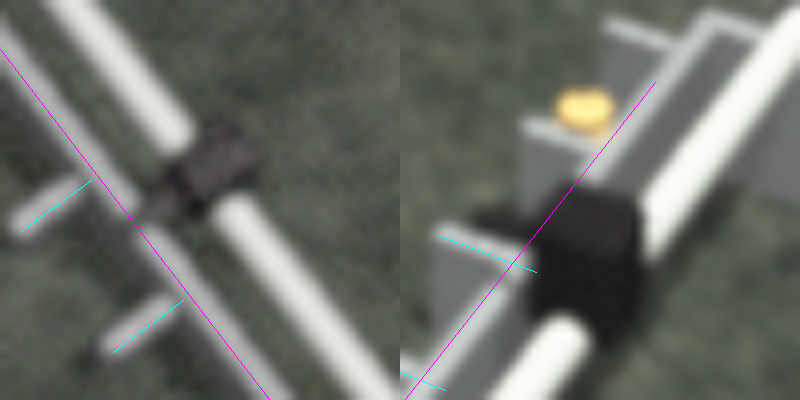

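```bash
python3 - <<'E'
from h import *
def enh(im,b,s):
    o=im[b[1]:b[3],b[0]:b[2],::-1].astype(float); o=np.clip((o/110)**.6*255,0,255).astype(np.uint8)
    return cv2.resize(o,None,fx=s,fy=s,interpolation=cv2.INTER_CUBIC)
T=shot("top");S=shot("side")
T=np.mean([T]+[shot("top") for _ in range(3)],0);S=np.mean([S]+[shot("side") for _ in range(3)],0)
cv2.imwrite("pics/b7.png",np.hstack([enh(T,(274,168,304,198),13),enh(S,(264,205,294,235),13)]))
def draw(cam,b,y,s):
    f=lambda X:((proj(cam,r2w(*X))[0]-b[:2]+.5)*s).round().tolist()
    print(cam,[f((a,y+c,.078)) for a,c in((.037,.009),(.037,-.009),(.059,-.009),(.059,.009))])
draw("top",(274,168),.021,13);draw("side",(264,205),.021,13)
E
```

```text
top [[111.0, 140.0], [179.0, 227.0], [287.0, 148.0], [219.0, 61.0]]
side [[226.0, 148.0], [161.0, 230.0], [318.0, 288.0], [381.0, 205.0]]
```

View pics/b7.png

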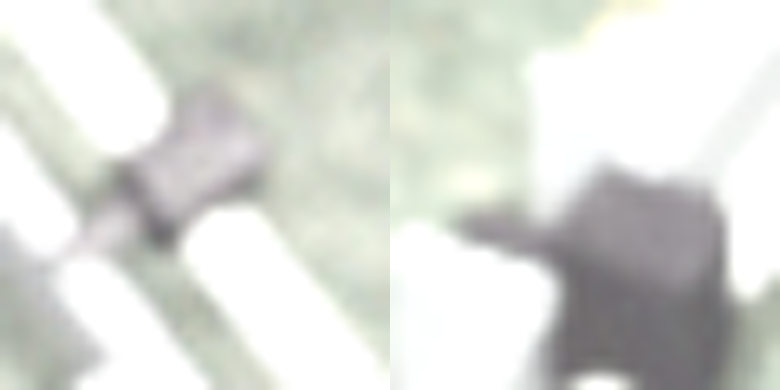

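```bash
python3 - <<'E'
from h import *
def tri(ut,us):
    A=[];o=[]
    L=[]
    for c,u in(("top",ut),("side",us)):
        a,b=ray(c,u,0.2),ray(c,u,0.); d=(b-a)/np.linalg.norm(b-a); M=np.eye(3)-np.outer(d,d); A.append(M);o.append(M@a)
    X=np.linalg.lstsq(np.vstack(A),np.hstack(o),rcond=None)[0]; return w2r(X)*1000, [proj("top",X)-ut,proj("side",X)-us]
t=lambda x,y:np.array([x,y])/13+[273.5,167.5]
s=lambda x,y:np.array([x-390,y])/13+[263.5,204.5]
print("tip",tri(t(72,246),s(458,225)))
print("fl",tri(t(130,165),s(600,165)))
print("fr",tri(t(172,210),s(560,230)))
print("br",tri(t(265,148),s(690,282)))
print("bl",tri(t(208,92),s(716,190)))
# divider tips 2,3 by triangulation with same method
from fit import tt,ss
for i in range(7): print(i,tri(tt[i]-.5,ss[i]-.5)[0].round(1))
E
```

```text
tip (array([21.69691882, 20.13985854, 66.51164277]), [array([[-0.22821554,  0.88661911]]), array([[ 1.11442005, -0.31028824]])])
fl (array([36.93366901, 24.90330802, 78.93024963]), [array([[ 0.03965401, -0.14364549]]), array([[-0.18163141,  0.05077562]])])
fr (array([37.57888028, 14.70887625, 76.41853714]), [array([[-0.07789919,  0.28917014]]), array([[ 0.36804143, -0.10280546]])])
br (array([56.07249755, 14.03944136, 76.29779695]), [array([[-0.05840001,  0.20827832]]), array([[ 0.26863346, -0.07636769]])])
bl (array([53.37457638, 26.26435209, 81.04668096]), [array([[-0.05201073,  0.18296323]]), array([[ 0.23326946, -0.06705286]])])
0 [ -0.9 127.   34.1]
1 [-1.  85.  33.5]
2 [-0.4 42.2 35.4]
3 [-0.2  1.1 34.9]
4 [ -0.9 -40.4  33.1]
5 [ -0.8 -82.8  33.5]
6 [  -0.8 -124.6   34.1]
```

```bash
python3 - <<'E'
from h import *
def tri(ut,us):
    A=[];o=[]
    for c,u in(("top",ut),("side",us)):
        a,b=ray(c,u,0.2),ray(c,u,0.); d=(b-a)/np.linalg.norm(b-a); M=np.eye(3)-np.outer(d,d); A.append(M);o.append(M@a)
    X=np.linalg.lstsq(np.vstack(A),np.hstack(o),rcond=None)[0]; return w2r(X)*1000, [proj("top",X)-ut,proj("side",X)-us]
print("knob",tri(np.array([241,420])/4.5+[179.5,129.5],np.array([242,160])/4+[149.5,169.5]))
T=shot("top");S=shot("side")
for c,im,b,z in(("top",T,(215,205,255,245),.018),("side",S,(195,200,230,240),.015)):
    hsv=cv2.cvtColor(im,cv2.COLOR_RGB2HSV); m=np.zeros(im.shape[:2],bool)
    m[b[1]:b[3],b[0]:b[2]]=True; m&=(hsv[...,0]>12)&(hsv[...,0]<32)&(hsv[...,1]>70)&(hsv[...,2]>90)
    v,u=np.nonzero(m); print(c,m.sum(),u.mean(),v.mean(),u.min(),u.max(),v.min(),v.max())
    print({z:(w2r(ray(c,((u.min()+u.max())/2,(v.min()+v.max())/2),z))*1000).round(1) for z in(.015,.018,.022,.03)})
E
```

```text
knob (array([-99.89608623,  19.90558001,  42.24977061]), [array([[-0.00056957,  0.0027166 ]]), array([[ 0.0032191 , -0.00072997]])])
top 201 232.90049751243782 223.96019900497512 225 241 217 231
{0.015: array([-100.7,   21.6,   15. ]), 0.018: array([-100.8,   21.2,   18. ]), 0.022: array([-100.9,   20.6,   22. ]), 0.03: array([-101.1,   19.6,   30. ])}
side 355 210.65633802816902 219.56338028169014 202 219 207 231
{0.015: array([-103.2,   23.7,   15. ]), 0.018: array([-101.2,   21. ,   18. ]), 0.022: array([-98.5,  17.3,  22. ]), 0.03: array([-93.1,  10. ,  30. ])}
```

```bash
python3 -m jog '[{"x":0.2,"y":0,"z":4,"rx":0,"ry":0,"rz":0,"claw":0.8},{"x":0.2,"y":0,"z":8,"rx":0,"ry":0,"rz":0,"claw":0.8},{"x":0.2,"y":0,"z":11.5,"rx":0,"ry":0,"rz":0,"claw":0.8},{"x":0.2,"y":0,"z":13.5,"rx":0,"ry":0,"rz":0,"claw":0.8},{"x":0.2,"y":0,"z":15,"rx":0,"ry":0,"rz":0,"claw":0.8},{"x":0.2,"y":0,"z":15.2,"rx":0,"ry":0,"rz":0,"claw":0.8},{"x":0.2,"y":0,"z":15.2,"rx":0,"ry":0,"rz":0,"claw":0.8}]'
python3 - <<'E'
from h import *
goal(-.156,.0205,.027)
S=shot("side"); save(S,"s5.png",(150,130,310,250),5)
T=shot("top"); save(T,"t5.png",(180,130,350,260),4.5)
E
```

```text
t: 6.65
ee_pos: [0.4379, -0.2398, 0.0283]
tool_rot: [-2.957, -1.06, 0.001]
contact_force: [0.3, 0.2, 0.7]
grip_width: 0.0171
t 6.65 rack tcp mm [-155.1   20.3   28.3] F [0.3 0.2 0.7] grip 0.0171 shift cm [ 0.02 -0.09  0.13] turn [-0.001  0.    -0.   ]
```

View pics/s5.png

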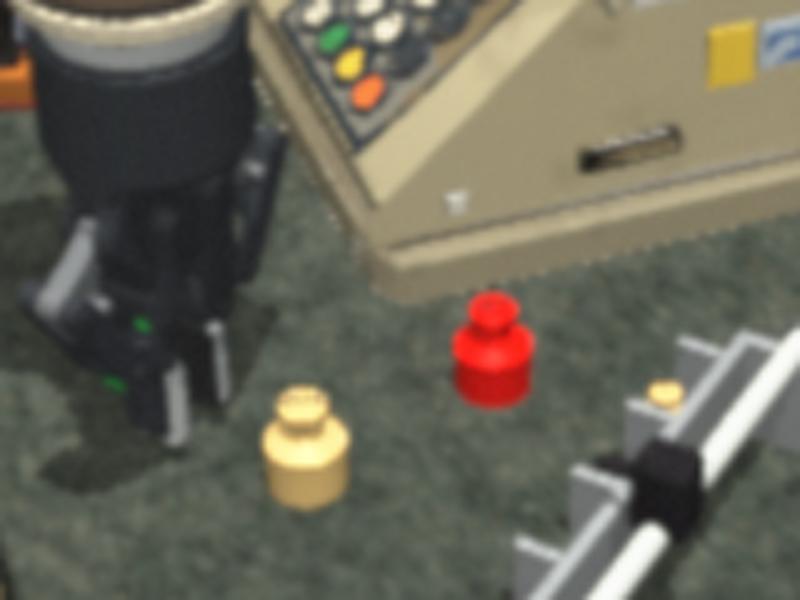

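View pics/t5.png

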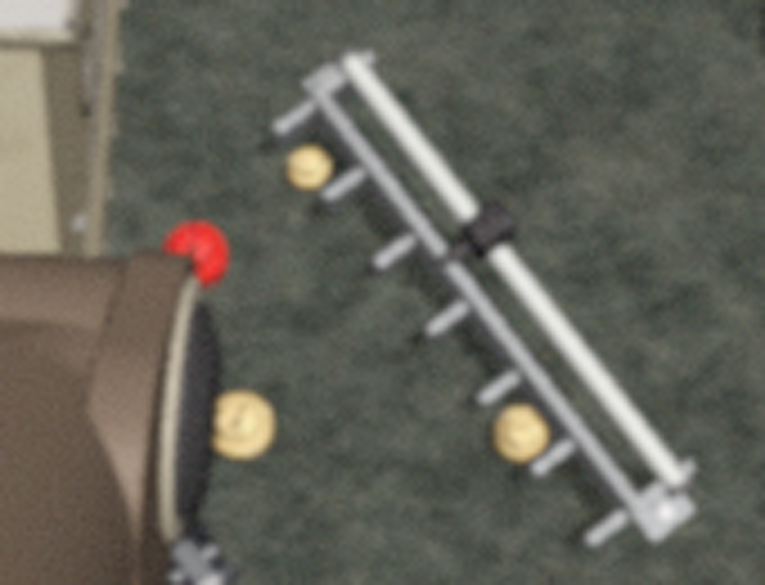

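```bash
python3 -m jog '[{"x":0,"y":1,"z":0,"rx":0,"ry":0,"rz":0,"claw":0.8},{"x":0,"y":2,"z":0,"rx":0,"ry":0,"rz":0,"claw":0.8},{"x":0,"y":2.6,"z":0,"rx":0,"ry":0,"rz":0,"claw":0.8},{"x":0,"y":3,"z":0,"rx":0,"ry":0,"rz":0,"claw":0.8},{"x":0,"y":3.3,"z":0,"rx":0,"ry":0,"rz":0,"claw":0.8},{"x":0,"y":3.8,"z":0,"rx":0,"ry":0,"rz":0,"claw":0.8},{"x":0,"y":4.3,"z":0,"rx":0,"ry":0,"rz":0,"claw":0.8},{"x":0,"y":5,"z":0,"rx":0,"ry":0,"rz":0,"claw":0.8},{"x":0,"y":5.7,"z":0,"rx":0,"ry":0,"rz":0,"claw":0.8},{"x":0,"y":6.2,"z":0,"rx":0,"ry":0,"rz":0,"claw":0.8},{"x":0,"y":6.5,"z":0,"rx":0,"ry":0,"rz":0,"claw":0.8},{"x":0,"y":6.5,"z":0,"rx":0,"ry":0,"rz":0,"claw":0.8}]'
python3 - <<'E'
from h import *
goal(-.06,.021,.027)
S=shot("side"); save(S,"s6.png",(150,150,310,270),5)
E
```

```text
t: 7.95
ee_pos: [0.4794, -0.2908, 0.0282]
tool_rot: [2.957, 1.059, 0.0]
contact_force: [-1.0, 0.3, 0.9]
grip_width: 0.0172
t 7.95 rack tcp mm [-89.4  20.1  28.2] F [-1.   0.3  0.9] grip 0.0172 shift cm [0.1  2.94 0.12] turn [ 0.001 -0.    -0.001]
```

View pics/s6.png

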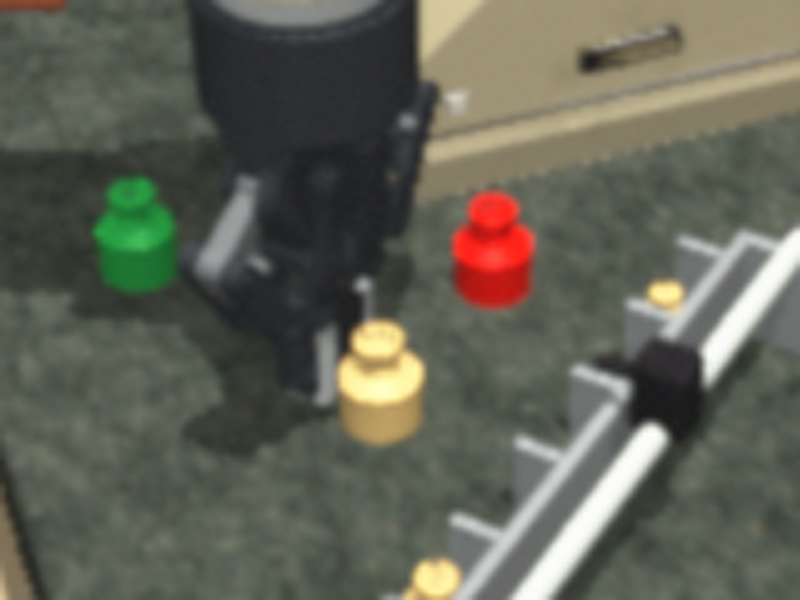

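```bash
python3 -m jog '[{"x":0,"y":0.5,"z":0,"rx":0,"ry":0,"rz":0,"claw":0.8},{"x":0,"y":1,"z":0,"rx":0,"ry":0,"rz":0,"claw":0.8},{"x":0.05,"y":1.7,"z":0,"rx":0,"ry":0,"rz":0,"claw":0.8},{"x":0.1,"y":2.4,"z":0,"rx":0,"ry":0,"rz":0,"claw":0.8},{"x":0.1,"y":3.1,"z":0,"rx":0,"ry":0,"rz":0,"claw":0.8},{"x":0.1,"y":3.6,"z":0,"rx":0,"ry":0,"rz":0,"claw":0.8},{"x":0.1,"y":4,"z":0,"rx":0,"ry":0,"rz":0,"claw":0.8},{"x":0.1,"y":4.2,"z":0,"rx":0,"ry":0,"rz":0,"claw":0.8},{"x":0.1,"y":4.2,"z":0,"rx":0,"ry":0,"rz":0,"claw":0.8}]'
python3 - <<'E'
from h import *
goal(-.0143,.021,.027)
S=shot("side"); save(S,"s7.png",(200,180,300,255),8)
T=shot("top"); save(T,"t7.png",(220,150,320,225),8)
E
```

```text
t: 8.9
ee_pos: [0.5067, -0.3222, 0.0283]
tool_rot: [2.957, 1.059, 0.0]
contact_force: [-0.9, 0.3, -0.7]
grip_width: 0.017
t 8.9 rack tcp mm [-47.7  21.2  28.3] F [-0.9  0.3 -0.7] grip 0.017 shift cm [-0.02  3.34  0.13] turn [ 0.    -0.    -0.001]
```

View pics/s7.png

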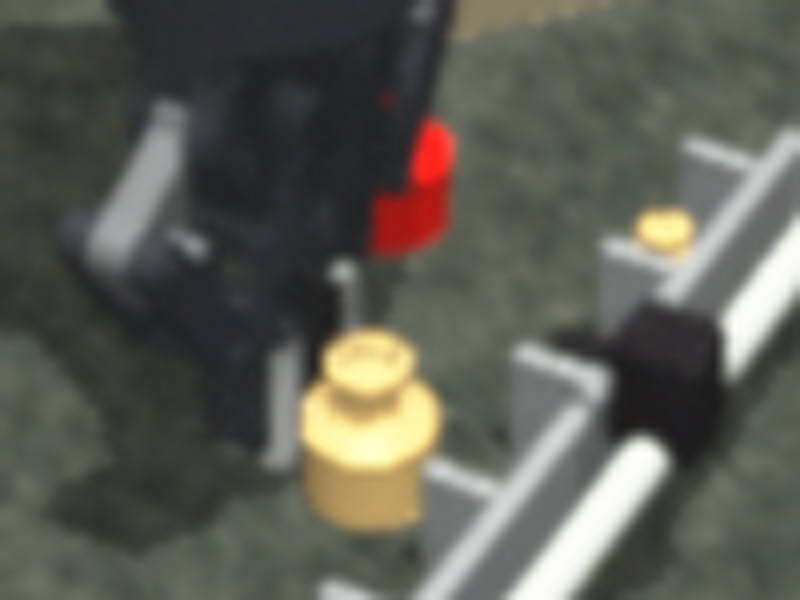

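View pics/t7.png

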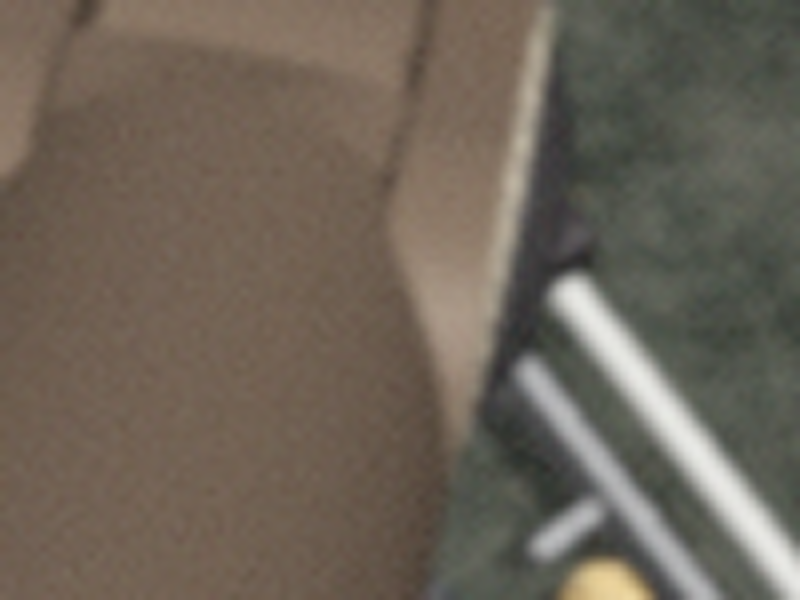

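```bash
python3 - <<'E'
from h import *
S=shot("side");b=(200,180,300,255)
hsv=cv2.cvtColor(S,cv2.COLOR_RGB2HSV); m=np.zeros(S.shape[:2],bool)
m[215:250,230:258]=True; m&=(hsv[...,0]>12)&(hsv[...,0]<32)&(hsv[...,1]>70)&(hsv[...,2]>90)
v,u=np.nonzero(m); print(u.min(),u.max(),v.min(),v.max())
print((w2r(ray("side",((u.min()+u.max())/2,(v.min()+v.max())/2),.0185))*1000).round(1),(w2r(ray("side",(370/8+199.5,352/8+179.5),.041))*1000).round(1))
o=cv2.resize(S[b[1]:b[3],b[0]:b[2],::-1],None,fx=8,fy=8,interpolation=cv2.INTER_CUBIC)
for (x,y),col in (((-.0245,.0212),(0,255,0)),((.009,.021),(255,0,255))):
  for z,r in((0,.015),(.022,.015)):
    a=np.linspace(0,2*np.pi,40); X=np.array([r2w(x+r*np.cos(t),y+r*np.sin(t),z) for t in a])
    cv2.polylines(o,[((proj("side",X)-b[:2]+.5)*8).round().astype(np.int32)],True,col,1)
cv2.imwrite("pics/o7.png",o)
E
```

```text
237 255 221 246
[-24.6  19.1  18.5] [-25.5  20.3  41. ]
```

View pics/o7.png

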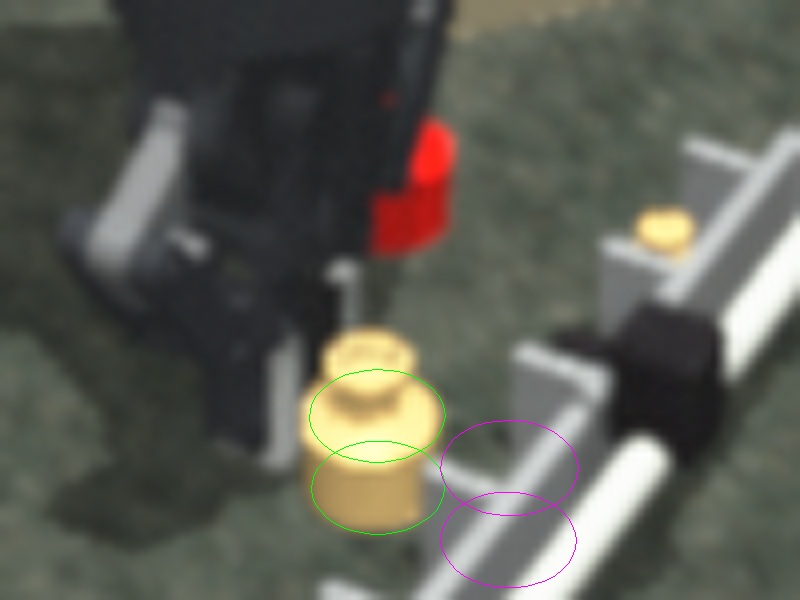

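```bash
python3 -m jog '[{"x":0.05,"y":0.4,"z":0,"rx":0,"ry":0,"rz":0,"claw":0.8},{"x":0.1,"y":0.9,"z":0,"rx":0,"ry":0,"rz":0,"claw":0.8},{"x":0.1,"y":1.4,"z":0,"rx":0,"ry":0,"rz":0,"claw":0.8},{"x":0.1,"y":1.9,"z":0,"rx":0,"ry":0,"rz":0,"claw":0.8},{"x":0.1,"y":2.3,"z":0,"rx":0,"ry":0,"rz":0,"claw":0.8},{"x":0.1,"y":2.6,"z":0,"rx":0,"ry":0,"rz":0,"claw":0.8},{"x":0.1,"y":2.8,"z":0,"rx":0,"ry":0,"rz":0,"claw":0.8},{"x":0.1,"y":2.9,"z":0,"rx":0,"ry":0,"rz":0,"claw":0.8},{"x":0.1,"y":2.9,"z":0,"rx":0,"ry":0,"rz":0,"claw":0.8}]'
python3 - <<'E'
from h import *
goal(-.0135,.021,.027)
S=shot("side"); save(S,"s8.png",(200,180,300,255),8)
E
```

```text
t: 9.95
ee_pos: [0.5258, -0.3438, 0.0283]
tool_rot: [2.957, 1.059, 0.0]
contact_force: [-1.1, 1.3, 1.0]
grip_width: 0.0166
t 9.95 rack tcp mm [-18.9  22.2  28.3] F [-1.1  1.3  1. ] grip 0.0166 shift cm [-0.12  0.54  0.13] turn [ 0. -0. -0.]
```

View pics/s8.png

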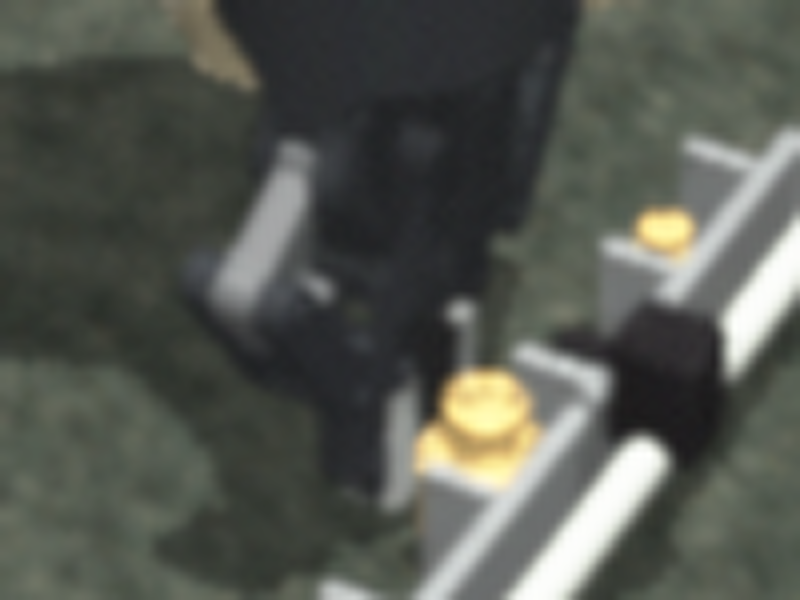

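```bash
python3 -m jog '[{"x":0,"y":0.1,"z":0,"rx":0,"ry":0,"rz":0,"claw":0.8},{"x":0,"y":0.2,"z":0,"rx":0,"ry":0,"rz":0,"claw":0.8},{"x":0,"y":0.3,"z":0,"rx":0,"ry":0,"rz":0,"claw":0.8},{"x":0,"y":0.4,"z":0,"rx":0,"ry":0,"rz":0,"claw":0.8},{"x":0,"y":0.4,"z":0,"rx":0,"ry":0,"rz":0,"claw":0.8}]'; python3 -c "
from h import *
goal(-.0135,.021,.027)"
python3 -m jog '[{"x":0,"y":0.1,"z":0,"rx":0,"ry":0,"rz":0,"claw":0.8},{"x":0,"y":0.1,"z":0,"rx":0,"ry":0,"rz":0,"claw":0.8}]'; python3 -c "
from h import *
goal(-.0135,.021,.027)"
```

```text
t: 10.5
ee_pos: [0.5284, -0.3469, 0.0283]
tool_rot: [2.957, 1.059, 0.0]
contact_force: [-0.6, 1.3, 2.0]
grip_width: 0.0168
t 10.5 rack tcp mm [-14.9  22.2  28.3] F [-0.6  1.3  2. ] grip 0.0168 shift cm [-0.12  0.14  0.13] turn [ 0. -0. -0.]
t: 10.7
ee_pos: [0.5287, -0.3473, 0.0282]
tool_rot: [-2.957, -1.059, 0.001]
contact_force: [-2.3, 2.2, 2.3]
grip_width: 0.017
t 10.7 rack tcp mm [-14.4  22.2  28.2] F [-2.3  2.2  2.3] grip 0.017 shift cm [-0.12  0.09  0.12] turn [-0.001  0.    -0.   ]
```

```bash
python3 -m jog '[{"x":0,"y":0.1,"z":0,"rx":0,"ry":0,"rz":0,"claw":0.8},{"x":0,"y":0.1,"z":0,"rx":0,"ry":0,"rz":0,"claw":0.8}]'; python3 -c "
from h import *
goal(-.0135,.021,.027)"
python3 -m jog '[{"x":0,"y":0.1,"z":0,"rx":0,"ry":0,"rz":0,"claw":0.8},{"x":0,"y":0.1,"z":0,"rx":0,"ry":0,"rz":0,"claw":0.8}]'; python3 - <<'E'
from h import *
goal(-.0135,.021,.027)
S=shot("side"); save(S,"s9.png",(200,180,300,255),8)
E
```

```text
t: 10.9
ee_pos: [0.5289, -0.3474, 0.0281]
tool_rot: [-2.956, -1.059, 0.002]
contact_force: [-4.7, 5.5, 3.9]
grip_width: 0.0171
t 10.9 rack tcp mm [-14.1  22.2  28.1] F [-4.7  5.5  3.9] grip 0.0171 shift cm [-0.12  0.06  0.11] turn [-0.002  0.001 -0.   ]
t: 11.1
ee_pos: [0.529, -0.3476, 0.028]
tool_rot: [-2.954, -1.059, 0.003]
contact_force: [-6.1, 6.9, 5.6]
grip_width: 0.0174
t 11.1 rack tcp mm [-14.   22.2  28. ] F [-6.1  6.9  5.6] grip 0.0174 shift cm [-0.12  0.05  0.1 ] turn [-0.004  0.001  0.   ]
```

View pics/s9.png

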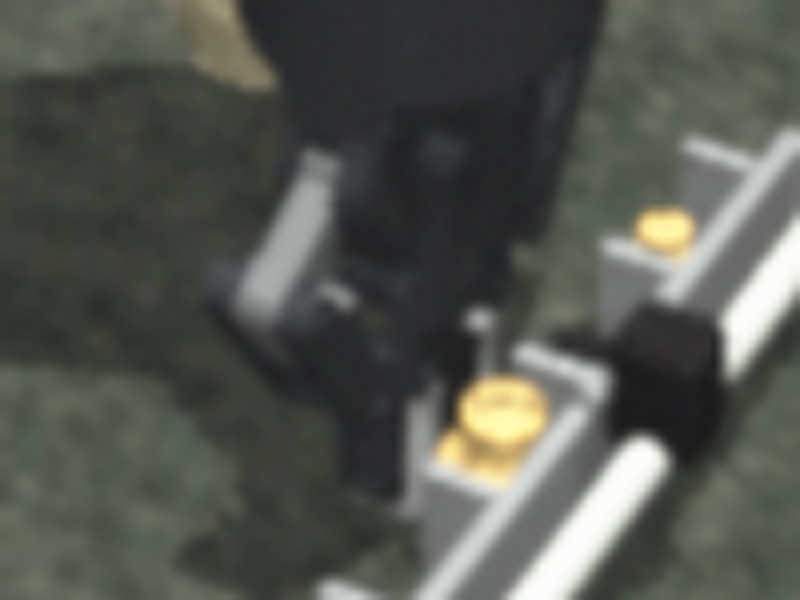

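```bash
python3 -m jog '[{"x":0,"y":-0.3,"z":0,"rx":0,"ry":0,"rz":0,"claw":0.8},{"x":0,"y":-0.8,"z":0,"rx":0,"ry":0,"rz":0,"claw":0.8},{"x":0,"y":-1.8,"z":0,"rx":0,"ry":0,"rz":0,"claw":0.8},{"x":0,"y":-3.5,"z":0,"rx":0,"ry":0,"rz":0,"claw":0.8},{"x":0,"y":-5,"z":0,"rx":0,"ry":0,"rz":0,"claw":0.8},{"x":0,"y":-5,"z":-5,"rx":0,"ry":0,"rz":0,"claw":0.8},{"x":0,"y":-6,"z":-10,"rx":0,"ry":0,"rz":0,"claw":0.8},{"x":0,"y":-10,"z":-15,"rx":0,"ry":0,"rz":0,"claw":0.8},{"x":0,"y":-14.5,"z":-15,"rx":0,"ry":0,"rz":0,"claw":0.8},{"x":0,"y":-14.5,"z":-15,"rx":0,"ry":0,"rz":0,"claw":0.8},{"x":0,"y":-14.5,"z":-15,"rx":0,"ry":0,"rz":0,"claw":0.8}]'
python3 - <<'E'
from h import *
goal(-.156,.021,.18)
S=shot("side"); save(S,"s10.png",(200,180,320,265),6.5)
T=shot("top"); save(T,"t10.png",(230,130,350,260),4.6)
def tri(ut,us):
    A=[];o=[]
    for c,u in(("top",ut),("side",us)):
        a,b=ray(c,u,0.2),ray(c,u,0.); d=(b-a)/np.linalg.norm(b-a); M=np.eye(3)-np.outer(d,d); A.append(M);o.append(M@a)
    return w2r(np.linalg.lstsq(np.vstack(A),np.hstack(o),rcond=None)[0])*1000
C={}
for c,im in(("top",T),("side",S)):
    hsv=cv2.cvtColor(im,cv2.COLOR_RGB2HSV); m=(hsv[...,0]>12)&(hsv[...,0]<32)&(hsv[...,1]>70)&(hsv[...,2]>90)
    n,l,st,ce=cv2.connectedComponentsWithStats(m.astype(np.uint8)); print(c,[(st[i].tolist(),(w2r(ray(c,ce[i],.03))*1000).round(1).tolist()) for i in range(1,n) if st[i,4]>15 and abs(w2r(ray(c,ce[i],.03))[1])<.15 and abs(w2r(ray(c,ce[i],.03))[0])<.06])
for c in("top","side"):
  for q in("pointer_mid","weight_0"):
    for d in spotter.tip_of(c,q)[:6]: print(c,q,round(d["p"],2),(w2r(w(c,np.array(d["at"])))*1000).round(1))
E
```

```text
t: 12.25
ee_pos: [0.4375, -0.2364, 0.1791]
tool_rot: [2.955, 1.061, 0.0]
contact_force: [0.6, -0.6, -0.2]
grip_width: 0.0171
t 12.25 rack tcp mm [-157.9   22.2  179.1] F [ 0.6 -0.6 -0.2] grip 0.0171 shift cm [-0.12  0.19 -0.09] turn [0.002 0.001 0.001]
top [([243, 162, 11, 11, 88], [1.1, 103.5, 30.0]), ([265, 188, 16, 16, 179], [5.4, 20.3, 30.0]), ([289, 220, 13, 13, 132], [4.4, -64.1, 30.0])]
side [([279, 206, 8, 6, 39], [6.5, 100.6, 30.0]), ([254, 227, 15, 13, 130], [3.8, 23.2, 30.0]), ([231, 261, 11, 11, 87], [6.4, -65.5, 30.0])]
top pointer_mid 0.51 [49.2 15.1 63.4]
top weight_0 0.69 [-70.6 102.6   1.9]
top weight_0 0.64 [  4.6 108.3   5.3]
top weight_0 0.59 [  8.7 -64.6   0.7]
top weight_0 0.58 [ 9.1 21.1 -0.3]
side pointer_mid 0.56 [45.4 27.2 65.2]
side weight_0 0.7 [12.2 25.4 -5.2]
side weight_0 0.7 [-199.3   44.4   -0.3]
side weight_0 0.59 [-74.  106.9   1.3]
side weight_0 0.51 [ 10.7 -65.2  -0.4]
side weight_0 0.45 [  2.6 107.4  -3. ]
```

View pics/s10.png

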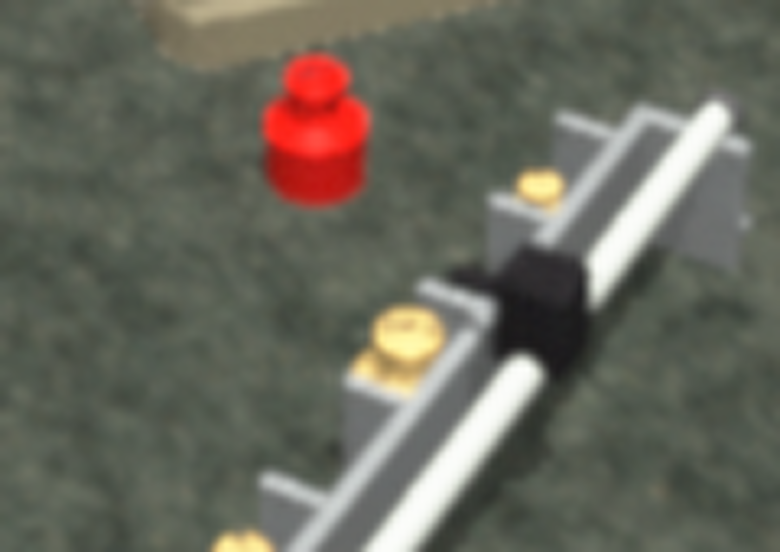

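View pics/t10.png

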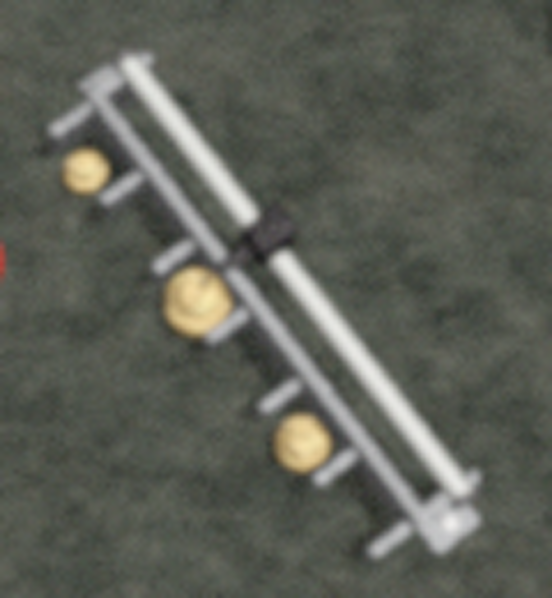

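```bash
python3 -m jog '[{"x":0,"y":3,"z":4,"rx":0,"ry":0,"rz":0,"claw":1},{"x":0,"y":6,"z":8,"rx":0,"ry":0,"rz":0,"claw":1},{"x":0,"y":9,"z":11.5,"rx":0,"ry":0,"rz":0,"claw":1},{"x":0,"y":10,"z":13.5,"rx":0,"ry":0,"rz":0,"claw":1},{"x":0,"y":10.5,"z":15,"rx":0,"ry":0,"rz":0,"claw":1},{"x":0,"y":11.5,"z":15,"rx":0,"ry":0,"rz":0,"claw":1},{"x":0,"y":12.5,"z":15,"rx":0,"ry":0,"rz":0,"claw":1},{"x":0,"y":13.2,"z":15,"rx":0,"ry":0,"rz":0,"claw":1},{"x":0,"y":13.5,"z":15,"rx":0,"ry":0,"rz":0,"claw":1},{"x":0,"y":13.7,"z":15,"rx":0,"ry":0,"rz":0,"claw":1},{"x":0,"y":13.7,"z":15,"rx":0,"ry":0,"rz":0,"claw":1}]'; python3 -c "
from h import *
goal(-.0165,.022,.027)"
```

```text
t: 13.65
ee_pos: [0.5253, -0.3431, 0.0289]
tool_rot: [2.957, 1.059, 0.001]
contact_force: [0.2, 0.4, 0.4]
grip_width: -0.0002
t 13.65 rack tcp mm [-19.8  22.2  28.9] F [0.2 0.4 0.4] grip -0.0002 shift cm [-0.02  0.33  0.19] turn [ 0.001 -0.    -0.   ]
```

```bash
for i in 1 ; do python3 -m jog '[{"x":0,"y":0.1,"z":0,"rx":0,"ry":0,"rz":0,"claw":1},{"x":0,"y":0.2,"z":0,"rx":0,"ry":0,"rz":0,"claw":1},{"x":0,"y":0.2,"z":0,"rx":0,"ry":0,"rz":0,"claw":1}]'; python3 -c "
from h import *
goal(-.0165,.022,.027)"; done
python3 -m jog '[{"x":0,"y":0.1,"z":0,"rx":0,"ry":0,"rz":0,"claw":1},{"x":0,"y":0.1,"z":0,"rx":0,"ry":0,"rz":0,"claw":1}]'; python3 -c "
from h import *
goal(-.0165,.022,.027)"
python3 -m jog '[{"x":0,"y":0.1,"z":0,"rx":0,"ry":0,"rz":0,"claw":1},{"x":0,"y":0.1,"z":0,"rx":0,"ry":0,"rz":0,"claw":1}]'; python3 -c "
from h import *
goal(-.0165,.022,.027)"
```

```text
t: 13.95
ee_pos: [0.5264, -0.3445, 0.0283]
tool_rot: [2.957, 1.06, 0.0]
contact_force: [0.2, 0.3, -0.4]
grip_width: 0.0003
t 13.95 rack tcp mm [-18.   22.2  28.3] F [ 0.2  0.3 -0.4] grip 0.0003 shift cm [-0.02  0.15  0.13] turn [ 0.  0. -0.]
t: 14.15
ee_pos: [0.5267, -0.3448, 0.0282]
tool_rot: [-2.957, -1.06, 0.001]
contact_force: [-2.1, 2.4, 1.8]
grip_width: 0.0
t 14.15 rack tcp mm [-17.6  22.2  28.2] F [-2.1  2.4  1.8] grip 0.0 shift cm [-0.02  0.11  0.12] turn [-0.001  0.    -0.   ]
t: 14.35
ee_pos: [0.5268, -0.3449, 0.0281]
tool_rot: [-2.955, -1.059, 0.002]
contact_force: [-3.6, 4.5, 4.3]
grip_width: 0.0
t 14.35 rack tcp mm [-17.4  22.3  28.1] F [-3.6  4.5  4.3] grip 0.0 shift cm [-0.03  0.1   0.11] turn [-0.003  0.001  0.   ]
```

```bash
python3 -m jog '[{"x":0,"y":-0.3,"z":0,"rx":0,"ry":0,"rz":0,"claw":1},{"x":0,"y":-0.8,"z":0,"rx":0,"ry":0,"rz":0,"claw":1},{"x":0,"y":-1.8,"z":0,"rx":0,"ry":0,"rz":0,"claw":1},{"x":0,"y":-3.5,"z":0,"rx":0,"ry":0,"rz":0,"claw":1},{"x":0,"y":-5,"z":0,"rx":0,"ry":0,"rz":0,"claw":1},{"x":0,"y":-5,"z":-5,"rx":0,"ry":0,"rz":0,"claw":1},{"x":0,"y":-6,"z":-10,"rx":0,"ry":0,"rz":0,"claw":1},{"x":0,"y":-10,"z":-15,"rx":0,"ry":0,"rz":0,"claw":1},{"x":0,"y":-14.5,"z":-15,"rx":0,"ry":0,"rz":0,"claw":1},{"x":0,"y":-14.5,"z":-15,"rx":0,"ry":0,"rz":0,"claw":1},{"x":0,"y":-14.5,"z":-15,"rx":0,"ry":0,"rz":0,"claw":1}]'
python3 - <<'E'
from h import *
S=shot("side");T=shot("top")
def ov(im,c,b,s):
  o=cv2.resize(im[b[1]:b[3],b[0]:b[2],::-1],None,fx=s,fy=s,interpolation=cv2.INTER_CUBIC); o2=o.copy()
  a=np.linspace(0,2*np.pi,60)
  for z in(.0,.022):
    X=np.array([r2w(.009+.015*np.cos(t),.021+.015*np.sin(t),z) for t in a]); cv2.polylines(o2,[((proj(c,X)-b[:2]+.5)*s).round().astype(np.int32)],True,(0,255,0),1)
  return np.hstack([o,o2])
cv2.imwrite("pics/f.png",np.vstack([ov(S,"side",(240,205,300,245),6),ov(T,"top",(250,165,310,205),6)]))
E
```

```text
t: 15.45
ee_pos: [0.4348, -0.2332, 0.1791]
tool_rot: [2.955, 1.061, -0.0]
contact_force: [0.6, -0.5, 0.3]
grip_width: -0.0
```

View pics/f.png

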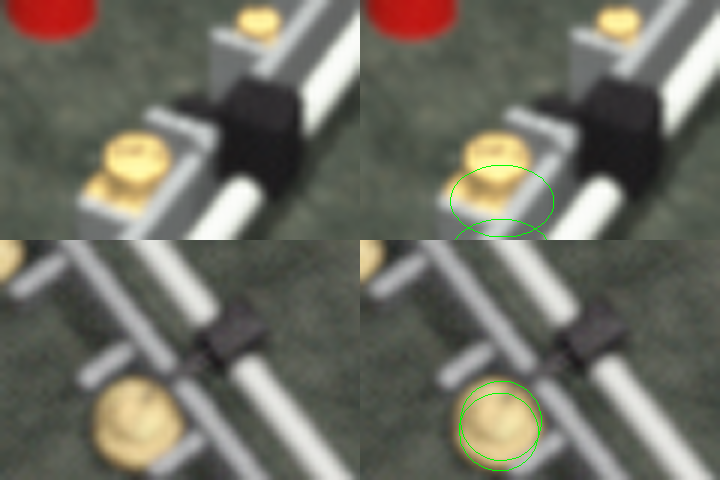

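```bash
python3 -c "
from plant import order
print(order.hand_in())"
```

```text
the job is handed in; nothing more can be done
None
```

The pointer is at the third gap and the largest brass weight stands upright in that gap against the back wall. I handed the job in at about 15.6 s, with the arm clear of everything.

**What I did:**
- **Pointer:** I pushed it from its left side with the closed fingertips, moving it from a rack position of about y = 54 mm to the third gap.
- **Weight:** I pushed it about 110 mm along the worktop with the fingertips 17 mm apart as a cradle, into the third gap. I then nudged it again with the fingers shut, so they stayed clear of the dividers.

**Last checks:**
- **Pointer position:** I measured it from both cameras before pushing the weight, at y ≈ 20 mm. The gap's nominal middle is 21 mm, or about 21.6 mm by my measured dividers. The last pictures show it in the same place.
- **Weight position:** it showed at about y = 21 mm and x = 8 to 9 mm, against 9 mm when home. The closed-finger push stopped firmly at about 6 N, where light sliding would be expected if it were not at the wall.
- **Other weights:** the two smaller brass weights stayed in gaps 1 and 5, within about a millimetre or two of where they started. The red and green look-alikes were not touched.

**Disagreement:** after the weight was in, the network put the pointer at 15 mm from one camera and 27 mm from the other. These are single-view readings on either side of my two-camera value, so I trusted the latter.

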